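# Nip up a nut between two cleats with a ring wrench

## Robot

A 6-joint arm with a two-finger parallel gripper is mounted at the origin on the work surface. World frame = base frame: x ahead of the robot, y to its left, z up, the work surface at z = 0. Lengths are in m, angles in rad, forces in N, time in s.
With the tool pointing down it reaches from about 0.35 to 0.85 m from the base axis. Payload 8.1 kg.
Tool frame: the origin (TCP) lies midway between the tips of the shut fingers; the grasp point (between the pads) lies 19 mm behind it; y points along the fingers, z is the direction in which the jaws open and shut, and the axes are right-handed (so a half turn about y gives the same grasp; the last joint's range is limited). The gripper opens to 85 mm and grips with 20 to 120 N. Pads are 22 mm wide; open, the fingers measure 114 mm over their backs; the gripper's body (76 mm by 85 mm) begins 54 mm behind the grasp point. The pads swing forward as they close: fully open they stand 13 mm farther back than shut.
Start: joints at [-1.345, 0.13, 1.488, -0, 1.523, -0.085], TCP at [0.184, -0.571, 0.231] pointing down, gripper open.
Joint ranges: [-2.96, 2.96], [-0.89, 2.26], [0.02, 2.5], [-1.34, 4.48], [0, 2.73], [-2.66, 2.66]. Speed limits (rad/s): [2.39, 2.39, 2.79, 3.14, 3.14, 3.14].

## Interface

Orientations are given as a unit quaternion [w, x, y, z].
In Python, from bench import env gives the robot as it stands.
- The arm moves only by the shell command python3 -m inch 'ROWS' [FORCE]. ROWS is a JSON object of lists of equal length, an entry for each row: "claw": the finger opening in m, from 0 to 0.0854; "dp": the shift along the tool's x, y, z in m, a list of three; "turn": the turn, a rotation vector about the tool's x, y, z in degrees, a list of three. In form: {"claw": [claw, ...], "dp": [[x, y, z], ...], "turn": [[rx, ry, rz], ...]}. A call has exactly 8 rows; each row is the pose to reach, as a shift and turn from the pose commanded when the call began, along the tool's axes at that moment; what a row does not reach only later rows make up. A row lasts 1/12 s, in which the tool goes at most 41.7 mm and 7.16 degrees, less where a joint would pass 70% of its speed; a pose out of reach is approached as far as the arm can. A call with a gripper value outside its range is refused whole. The fingers move at their own pace and stop on an object; FORCE is the grip in N (left out, the last holds). Time passes only in rows, so rows that repeat a pose let the fingers close, or fill a call up. It gives the time, the measured TCP pose, the force and the opening at its end, in the units of the state.
- env.get_obs(): the state, without advancing time (a new reading comes with each control period).
- env.get_image(name): name is "side" or "top"; returns a dict with "pixels" (400x640x3 uint8, red, green, blue), "range_z" (400x640 float32, m along the optical axis (not along the pixel's ray), 0 where there is no reading), "vertical_fov" (degrees; the focal length in pixels is half the picture's height over the tangent of half this angle, whatever the lens; pixels are square), "cx", "cy" (the principal point, pixels), "k1" (the pictures are not rectified: a ray, as slopes to the right and down, at radius r is drawn at 1 + k1 r^2 times it, then the intrinsics apply), "R" (3x3) and "t" (3): a world point X has camera coordinates R X + t. Camera axes: x right, y down, z forward; pixel columns grow to the right and rows downward; lengths in m; the calibration is good to about 2 mm. A picture is of the moment at which its call begins.
- env.close_job(): hands the job in, once; it reports no verdict.
The state is a dict: "t": time; "q": joint angles; "joint_velocities": joint speeds; "tau": joint torques, N m; "tcp_pos": TCP position; "orientation": TCP orientation; "ft_force": force on the tool from outside, world axes, zero at the start; "moment": the same for the moment, N m; "width": finger opening in m.
Only numpy, scipy, OpenCV 4.12 (cv2) and the standard library are available. Lean on these libraries where they do the work, as an engineer would, in place of code of your own. Each camera call takes 0.05 s, during which the arm holds its last target. There are 200 camera calls.

## Task

Take the ring wrench that fits the brass nut on the plywood rig and tighten the nut (clockwise from above) until it is home against its seat and nipped up firmly; the wooden cleats leave only a short swing, so lift the wrench off and reseat it for each stroke. Work by feel: never force the wrench against nut or cleats (a firm nip is about 1.5 N m on the nut; 3 N m is too much), and do not turn the nut with the fingers. Then lay the wrench flat on the bench clear of the rig, and leave everything else as it lies.

Things in the scene. Friction and masses are not known exactly. Their poses are not given: they have to be found in the camera images.
- wrench_grip (a point): Large ring wrench, loose, 0.35 kg, lying flat on the bench. This point: centre of its black rubber grip (bar 105 mm long, 22 wide, 32 tall, flush with the underside), 16 mm above the wrench's underside. Axes: x from the grip towards the ring, y across the grip, z up. A steel shank 16 mm wide, 3 to 17 mm above the underside, joins grip and ring.
- wrench_ring (a point): Centre of the large wrench's ring, on its underside: 155 mm ahead (+x) of the grip's centre, 16 mm below it; same axes. The steel ring is 62 mm across its outer flats, 20 mm tall; its straight six-sided hole, right through, is 48 mm across flats, two of them facing along x. It fits the nut with 1 mm of room all round, so about 4 degrees of free play each way.
- small_wrench_grip (a point): Grip centre of the small ring wrench: same form, grip and length as the large one, and either may lie left or right of the rig, but its hole is 34 mm across flats and does not go over the nut. Not needed; leave it lying.
- rig: Plywood rig fixed to the bench: board 170 x 170 x 18 mm with a brass hex nut on a round steel flange. Origin on the bench under the nut's axis; x points from the nut away from the two wooden cleats (see gap), z up. A seated wrench ring rests on the flange's top, 40 mm above the bench (76 mm across). Behind the nut, 76 mm off, stands a white pipe stub 58 mm high.
- gap (a point): Point midway between the two upright wooden cleats, level with their tops, 82 mm above the bench, 66 mm from the nut's axis on the rig's -x side. The cleats are 20 mm thick, 42 to 90 mm out from the nut's axis. With the wrench on the nut, its shank meets a cleat at a wrench yaw of +42 or -42 degrees in the rig's frame (at yaw 0 the grip points through this gap).
- nut_top (a point): Centre of the nut's top, 55 mm above the bench. The brass hexagon is 46 mm across flats and 15 mm tall: the lower 9 mm have full flats, the corners of the top 6 mm taper in by 3.5 mm. A brass stud 28 mm thick stands 4 mm out of it.
- nut (a joint): Turn of the nut in rad, growing as it is tightened, clockwise from above. At value q two flats face along the rig's x turned clockwise by q, so the wrench goes on at yaw -q in the rig's frame plus any multiple of 60 degrees. Steady drag about 0.45 N m (ring and nut are oiled, friction about 0.2). It meets its seat at 2.50, a dead stop, where the moment climbs steeply; let go, it stays where it was left.
- washer: Loose steel washer, 48 mm across, 5 mm thick, flat on the bench; bystander.
- pipe_cap: White plastic pipe cap, 42 mm across, 20 mm high; bystander.
- screwdriver: Screwdriver lying on the bench, 200 mm long, 26 mm thick; bystander.
- coupling: White plastic pipe coupling, a tube 54 mm across, 45 mm high; bystander.
- can: Grey can, 60 mm across, 130 mm high; bystander.
- drill: Cordless drill lying on its side, about 250 mm long, 60 mm high; bystander.
There are look-alikes about, which are no part of the job. Leave any purple look-alike of the part that bears wrench_grip alone. What is shaped like the rig but green is not meant.

How it is judged:
By the outcome, as a careful person would: the job done as asked, in the order asked, and still so for the second after the job is handed in, with the robot touching nothing.
It also fails if it takes over 70 s, if anything falls off the work surface, if the arm or the gripper's body presses on something with over 40 N, if the wrist force passes 120 N, or if a joint passes its speed limit or range.

## Working session

There is one attempt and no reset: what is moved stays moved. The work goes in short steps, Python scripts to look and compute and a shell command to move; the robot and the scene stay as the last step left them, time stands still between calls to the robot, and variables do not carry over. Pictures are saved under pics/ and viewed, about 8 in all and at most 12, crops included, and the job is handed in when it is done.

```bash
ls; mkdir -p pics; cat > h.py <<'E'
import numpy as np,cv2
from bench import env
def grab(n):
    im=env.get_image(n); return im
def K(im):
    f=200/np.tan(np.radians(im["vertical_fov"])/2)
    return f
def ray(im,u,v):
    f=K(im); d=np.array([(u-im["cx"])/f,(v-im["cy"])/f]); s=d.copy()
    for _ in range(20): s=d/(1+im["k1"]*(s@s))
    R=np.array(im["R"]);t=np.array(im["t"])
    return -R.T@t, R.T@np.array([s[0],s[1],1])
def onz(im,u,v,z):
    c,d=ray(im,u,v); return c+d*(z-c[2])/d[2]
def depthpt(im,u,v):
    c,d=ray(im,u,v); return c+d*float(im["range_z"][int(v),int(u)])
def proj(im,X):
    p=np.array(im["R"])@np.array(X)+np.array(im["t"]); s=p[:2]/p[2]; s=s*(1+im["k1"]*(s@s)); return s*K(im)+[im["cx"],im["cy"]]
def save(im,name): cv2.imwrite("pics/"+name,im["pixels"][:,:,::-1])
E
python3 - <<'E'
from h import *
import pickle
for n in("top","side"):
    im=grab(n); save(im,n+"0.png"); pickle.dump(im,open(n+"0.pkl","wb"))
    print(n,im["vertical_fov"],im["cx"],im["cy"],im["k1"],-np.array(im["R"]).T@np.array(im["t"]))
    print(np.array(im["R"]).round(3))
o=env.get_obs();print(o)
E
```

```text
pics
top 55.557727595322405 321.3428591622865 196.7509105422681 -0.030500902720051834 [0.3063346  0.04768678 1.10418145]
[[-0.023 -0.999  0.031]
 [-0.985  0.017 -0.171]
 [ 0.171 -0.035 -0.985]]
side 43.90732445707495 316.3098513848111 195.07688006563006 -0.13116373851116817 [0.08119832 1.08224266 1.21147051]
[[-0.929 -0.37   0.   ]
 [-0.264  0.662 -0.701]
 [ 0.259 -0.651 -0.713]]
{'t': 0.1, 'q': array([-1.34541330e+00,  1.31095147e-01,  1.48920077e+00,  3.04484627e-05,
        1.52300201e+00, -8.53691794e-02]), 'joint_velocities': array([ 0.00145452, -0.00053552, -0.0029022 , -0.00043594, -0.00192381,
       -0.00014126]), 'tau': array([ 1.42186524e-03, -5.70947957e+01, -5.01942766e+01, -3.82438275e-04,
        8.07077828e-03,  2.37107827e-05]), 'tcp_pos': array([ 0.18340053, -0.57074966,  0.23032697]), 'orientation': array([ 0.10939396, -0.10945685,  0.69919056, -0.69798619]), 'ft_force': array([ 0.44378035,  0.16333955, -0.77953647]), 'moment': array([ 0.02386729, -0.01943414, -0.05429807]), 'width': 0.08529728428882305}
```

View pics/top0.png

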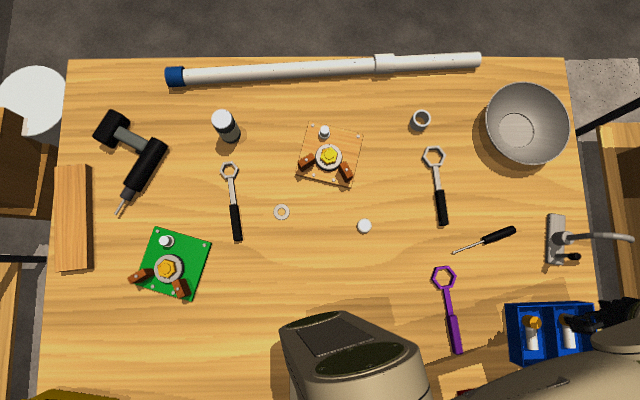

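View pics/side0.png

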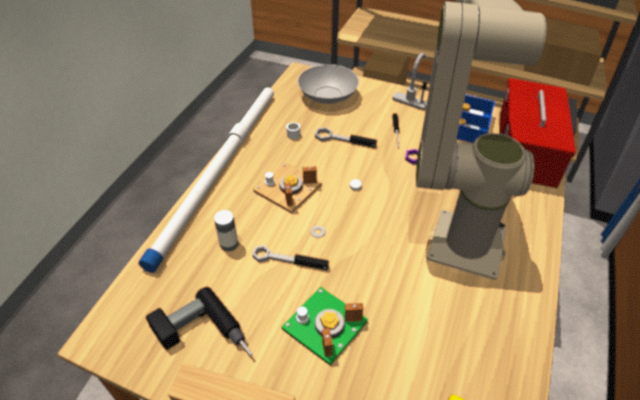

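The top view shows three wrenches: left at (230,170) to (237,240), right at (433,156) to (442,222), and a purple look-alike at (443,275). The right ring looks larger. There are two rigs, plywood at (330,155) and a green one at (170,268) that is not meant. I'll measure the rings and confirm in a crop.

```bash
python3 - <<'E'
from h import *
import pickle
im=pickle.load(open("top0.pkl","rb")); px=im["pixels"]; hsv=cv2.cvtColor(px,cv2.COLOR_RGB2HSV)
a=cv2.resize(px[85:230,285:465],None,fx=4,fy=4,interpolation=cv2.INTER_CUBIC)
b=cv2.resize(px[155:250,205:265],None,fx=4,fy=4,interpolation=cv2.INTER_CUBIC)
c=np.zeros((580,720+0,3),np.uint8); c[:, :]=a
cv2.imwrite("pics/crop1.png",c[:,:,::-1]);
c2=np.zeros((380,240*2+10,3),np.uint8); c2[:,:240]=b
d=cv2.resize(px[140:235,405:465],None,fx=4,fy=4,interpolation=cv2.INTER_CUBIC); c2[:,250:]=d
cv2.imwrite("pics/crop2.png",c2[:,:,::-1])
# masks
def comps(m,box,zz):
    x0,y0,x1,y1=box; mm=np.zeros(m.shape,np.uint8); mm[y0:y1,x0:x1]=m[y0:y1,x0:x1]
    n,l,s,ce=cv2.connectedComponentsWithStats(mm)
    for i in range(1,n):
        if s[i,4]>25:
            pts=np.argwhere(l==i)[:,::-1].astype(np.float32); r=cv2.minAreaRect(pts)
            print(s[i],ce[i].round(1),"rect",np.round(r[0],1),np.round(r[1],1),round(r[2],1),onz(im,*r[0],zz).round(4))
blk=(hsv[...,2]<60).astype(np.uint8)
for nme,box in(("L",(215,155,255,250)),("R",(415,140,460,230))): print(nme); comps(blk,box,.032)
gry=((hsv[...,1]<70)).astype(np.uint8)
for nme,box in(("L",(215,155,255,215)),("R",(415,140,460,200))): print("grey",nme); comps(gry,box,.02)
print("nut yellow");comps(((hsv[...,0]>18)&(hsv[...,0]<34)&(hsv[...,1]>180)&(hsv[...,2]>150)).astype(np.uint8),(310,135,350,175),.055)
print("cleats");comps(((hsv[...,0]<14)&(hsv[...,1]>120)&(hsv[...,2]<170)).astype(np.uint8),(290,140,365,190),.082)
print("white");comps(((hsv[...,1]<40)&(hsv[...,2]>150)).astype(np.uint8),(310,120,350,175),.058)
E
```

```text
L
[229 203  14  38 325] [235.5 222.4] rect [235.4 221.9] [37.3  9. ] 82.4 [0.4243 0.2539 0.032 ]
R
[435 186  13  40 337] [440.9 207.2] rect [440.6 205.4] [40.   9.3] 81.9 [ 0.4604 -0.335   0.032 ]
grey L
[220 161  19  54 355] [230.6 185. ] rect [229.  187.5] [53. 18.] 90.0 [0.526  0.2761 0.02  ]
grey R
[422 146  24  54 388] [435.5 168.5] rect [433.1 172.4] [23. 53.] 1.4 [ 0.5616 -0.3243  0.02  ]
nut yellow
[321 148  16  15 178] [328.4 155.1] rect [328.5 155. ] [14. 15.] 90.0 [ 0.609  -0.0127  0.055 ]
cleats
[298 157  17  15 132] [304.8 163.6] rect [305.8 162.7] [11.8 18.9] 60.3 [0.5799 0.0523 0.082 ]
[337 164  16  19 136] [345.2 173.2] rect [345.1 172.1] [18.4 10.7] 60.3 [ 0.5515 -0.0558  0.082 ]
white
[320 125  10  12  65] [324.8 129.7] rect [325.6 129.9] [10.9  8.2] 29.7 [ 0.6833 -0.0062  0.058 ]
[316 145  26  24 223] [328.1 156.7] rect [328.5 156.5] [23. 25.] 90.0 [ 0.6037 -0.0124  0.058 ]
```

View pics/crop1.png

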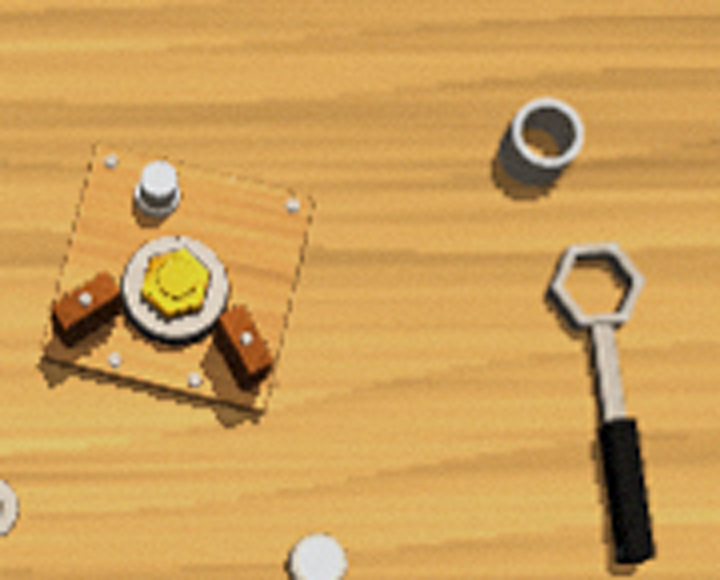

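View pics/crop2.png

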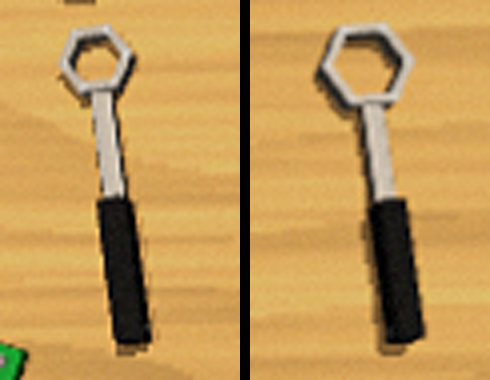

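The right wrench (ring ≈24 px against 18 px for the left) is the large one, since its hole is clearly bigger. The rig is the plywood board with its nut near (329,156). Next I compute the poses.

```bash
python3 - <<'E'
from h import *
import pickle
from scipy.spatial.transform import Rotation as Ro
o=env.get_obs();q=o["orientation"];print(Ro.from_quat(np.r_[q[1:],q[0]]).as_matrix().round(3))
def hexphase(P):  # polygon outline pts Nx2 (world xy), returns centre, flat-normal angle mod 60
    P=P.astype(np.float32); c=np.array(cv2.minEnclosingCircle(cv2.convexHull(P))[0]); M=cv2.moments(P.reshape(-1,1,2)*1000); c=np.array([M["m10"],M["m01"]])/M["m00"]/1000
    h=cv2.convexHull(P)[:,0]; n=400; L=np.vstack([h,h[:1]]); s=np.r_[0,np.cumsum(np.hypot(*np.diff(L,axis=0).T))]; u=np.linspace(0,s[-1],n,endpoint=False)
    d=np.c_[np.interp(u,s,L[:,0]),np.interp(u,s,L[:,1])]-c; r=np.hypot(*d.T); th=np.arctan2(d[:,1],d[:,0])
    z=np.sum((r-r.mean())*np.exp(6j*th)); return c,(np.degrees(np.angle(z))/6+30)%60,2*r.mean(),abs(z)/n/r.mean()
for n in("top","side"):
    im=pickle.load(open(n+"0.pkl","rb")); px=im["pixels"]
    up=4; big=cv2.resize(px,None,fx=up,fy=up,interpolation=cv2.INTER_CUBIC); hsv=cv2.cvtColor(big,cv2.COLOR_RGB2HSV)
    def outl(m,X,z,inner=False,rad=14):
        p=proj(im,X); mm=np.zeros(m.shape,np.uint8); cv2.circle(mm,tuple(int(v*up) for v in p),rad*up,1,-1); mm&=m.astype(np.uint8)
        cs,h=cv2.findContours(mm,cv2.RETR_CCOMP,cv2.CHAIN_APPROX_NONE)
        cs=[c for c,hh in zip(cs,h[0]) if (hh[3]>=0)==inner]; c=max(cs,key=cv2.contourArea)[:,0]
        return np.array([onz(im,(a+.5)/up-.5,(b+.5)/up-.5,z)[:2] for a,b in c])
    H,S,V=hsv[...,0],hsv[...,1],hsv[...,2]
    R=hexphase(outl(S<80,[.63,-.31,.02],.02,False,12)) ; print(n,"ring outer",R)
    try: print(n,"ring hole",hexphase(outl(S<80,[.63,-.31,.02],.02,True,13)))
    except Exception as e: print(e)
    for sat in(150,190): print(n,"nut",sat,hexphase(outl((H>18)&(H<34)&(S>sat)&(V>140),[.605,-.013,.05],.05,False,11)))
    P=outl((S<80)&(V>90),[.605,-.013,.04],.04,False,15); print(n,"flange",cv2.minEnclosingCircle(P.astype(np.float32)*1000))
    P=outl(V<70,[.475,-.335,.03],.032,False,25); r=cv2.minAreaRect(P.astype(np.float32)*1000); print(n,"grip",r)
    if n=="top":
        B=np.array([onz(im,u,v,.018)[:2] for u,v in((308.75,121.75),(363.75,135),(351,187.5),(295.75,174.25))]); print("board",B.round(4),B.mean(0).round(4))
        for a,b in((3,0),(2,1)): d=B[b]-B[a]; print(np.hypot(*d),np.degrees(np.arctan2(d[1],d[0])))
        for a,b in((1,0),(2,3)): d=B[b]-B[a]; print(np.hypot(*d),np.degrees(np.arctan2(d[1],d[0]))-90)
E
```

```text
[[-0.952 -0.     0.306]
 [-0.306  0.002 -0.952]
 [-0.    -1.    -0.002]]
top ring outer (array([ 0.62486456, -0.31498062]), np.float64(35.07221279314619), np.float64(0.0487456548222921), np.float64(0.014387809079035717))
max() iterable argument is empty
top nut 150 (array([ 0.610498  , -0.01284914]), np.float64(14.767505185281303), np.float64(0.046039337111252285), np.float64(0.023837238471914022))
top nut 190 (array([ 0.60981101, -0.01253711]), np.float64(14.987492118423456), np.float64(0.044827716648748094), np.float64(0.025128317892923975))
top flange ((609.6530151367188, -12.583596229553223), 38.76077651977539)
top grip ((472.9917297363281, -334.2264099121094), (138.39300537109375, 29.206684112548828), 3.3535537719726562)
board [[ 0.7241  0.0419]
 [ 0.6804 -0.1225]
 [ 0.5203 -0.0781]
 [ 0.5626  0.0827]] [ 0.6219 -0.019 ]
0.16654068623100313 -14.202742102294028
0.16611186249167195 -15.499179389759147
0.17011495150171813 -14.87896329391181
0.16635188946842633 -14.731908413999946
side ring outer (array([ 0.61609001, -0.32314737]), np.float64(53.84607828898278), np.float64(0.0701365415630237), np.float64(0.015383408799039011))
side ring hole (array([ 0.61150328, -0.32389137]), np.float64(44.992667965796144), np.float64(0.036352747025152524), np.float64(0.0029772817676273064))
side nut 150 (array([ 0.61183589, -0.01678307]), np.float64(19.92311284112496), np.float64(0.043899612636456344), np.float64(0.010144352777336748))
side nut 190 (array([ 0.60632641, -0.01929033]), np.float64(28.786286693076118), np.float64(0.012060564161889744), np.float64(0.03225220834690668))
side flange ((593.1622314453125, -11.564497947692871), 36.29340744018555)
side grip ((453.6247863769531, -322.7403259277344), (98.48363494873047, 41.792850494384766), 3.9963574409484863)
```

```bash
cat >> h.py <<'E'
def pose(o=None):
    from scipy.spatial.transform import Rotation as Ro
    o=o or env.get_obs(); q=o["orientation"]; R=Ro.from_quat(np.r_[q[1:],q[0]]).as_matrix()
    return np.array(o["tcp_pos"]),R,np.degrees(np.arctan2(-R[1,0],-R[0,0]))
def to(X,R,p): return R.T@(np.array(X)-p)   # dp in tool axes
E
python3 - <<'E'
from h import *
import pickle
im=pickle.load(open("top0.pkl","rb"))
r=onz(im,433.75,156.5,.02);a=onz(im,439.5,190,.032);b=onz(im,443.3,223,.032)
d=lambda p,q:(np.degrees(np.arctan2(*(q-p)[[1,0]])),np.hypot(*(q-p)[:2]))
print(r,a,b,d(a,r),d(b,a),d(b,r))
S=pickle.load(open("side0.pkl","rb"))
for X in(r,a,b): print(proj(S,X))
yaw=np.radians(d(b,r)[0]); g=r[:2]-.155*np.array([np.cos(yaw),np.sin(yaw)]); print("grip",g)
p,R,phi=pose(); print(p,phi,to([*g,.12],R,p))
E
```

```text
[ 0.61030914 -0.32994589  0.02      ] [ 0.50584005 -0.33514765  0.032     ] [ 0.40927205 -0.33884077  0.032     ] (np.float64(2.850539213441177), np.float64(0.10459851463745302)) (np.float64(2.190131988077504), np.float64(0.09663858870881523)) (np.float64(2.5333969364132973), np.float64(0.201233766661314))
[324.27822499 132.83430081]
[350.5472568  135.94301001]
[375.25430699 141.43266462]
grip [ 0.45546063 -0.33679715]
[ 0.18340053 -0.57074966  0.23032697] 17.804696499710584 [-0.33054665  0.11062165 -0.139371  ]
```

```bash
python3 -m inch '{"claw":[0.085,0.085,0.085,0.085,0.085,0.085,0.085,0.085],"dp":[[-0.035,0,-0.015],[-0.07,0,-0.03],[-0.105,0,-0.045],[-0.14,0,-0.06],[-0.18,0,-0.076],[-0.22,0,-0.093],[-0.26,0,-0.11],[-0.295,0,-0.125]],"turn":[[0,2,0],[0,4,0],[0,6,0],[0,8,0],[0,10,0],[0,12,0],[0,14,0],[0,15.3,0]]}' 100
python3 - <<'E'
from h import *
p,R,phi=pose(); print(p,phi,to([.4555,-.337,.09],R,p),R.round(3))
E
```

```text
t: 0.77
tcp_pos: [0.4261, -0.3612, 0.2309]
orientation: [0.015, -0.015, 0.707, -0.707]
ft_force: [0.3, -0.4, 1.4]
width: 0.0849
[ 0.42608319 -0.36121489  0.23093749] 2.382466894608365 [-0.03045     0.14093487 -0.02291822] [[-0.999 -0.     0.042]
 [-0.042  0.    -0.999]
 [ 0.    -1.    -0.   ]]
```

```bash
python3 -m inch '{"claw":[0.085,0.085,0.085,0.085,0.085,0.085,0.085,0.085],"dp":[[-0.01,0.01,-0.008],[-0.02,0.03,-0.015],[-0.03,0.055,-0.023],[-0.03,0.08,-0.023],[-0.03,0.105,-0.023],[-0.03,0.13,-0.023],[-0.03,0.14,-0.023],[-0.03,0.14,-0.023]],"turn":[[0,0,0],[0,0,0],[0,0,0],[0,0,0],[0,0,0],[0,0,0],[0,0,0],[0,0,0]]}'
python3 - <<'E'
from h import *
p,R,phi=pose(); print(p,phi)
a=grab("top");b=grab("side")
A=cv2.resize(a["pixels"][120:270,370:500],None,fx=3,fy=3,interpolation=cv2.INTER_CUBIC);B=cv2.resize(b["pixels"][60:210,290:420],None,fx=3,fy=3,interpolation=cv2.INTER_CUBIC)
cv2.imwrite("pics/c3.png",np.hstack([A,B])[:,:,::-1])
E
```

```text
t: 1.43
tcp_pos: [0.4517, -0.337, 0.0874]
orientation: [0.014, -0.017, 0.709, -0.705]
ft_force: [-0.5, 1.6, 0.2]
width: 0.0847
[ 0.45169119 -0.33696066  0.08741131] 2.5079779819261088
```

View pics/c3.png

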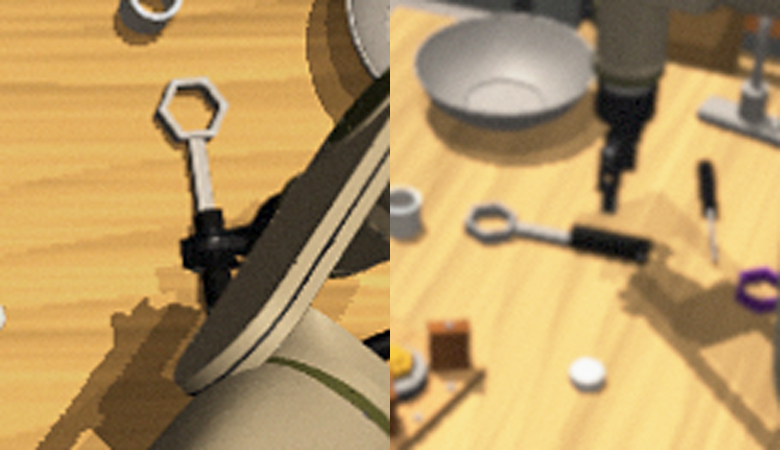

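The large wrench's ring is at about (190,107) in the left crop, and the gripper straddles its black grip. Descend and grip.

```bash
python3 -m inch '{"claw":[0.085,0.085,0.085,0.085,0.085,0.085,0.085,0.085],"dp":[[-0.003,0.015,0],[-0.003,0.035,0],[-0.003,0.055,0],[-0.003,0.07,0],[-0.003,0.079,0],[-0.003,0.079,0],[-0.003,0.079,0],[-0.003,0.079,0]],"turn":[[0,0,0],[0,0,0],[0,0,0],[0,0,0],[0,0,0],[0,0,0],[0,0,0],[0,0,0]]}'
python3 -m inch '{"claw":[0.06,0.04,0.02,0.01,0.01,0.01,0.01,0.01],"dp":[[0,0,0],[0,0,0],[0,0,0],[0,0,0],[0,0,0],[0,0,0],[0,0,0],[0,0,0]],"turn":[[0,0,0],[0,0,0],[0,0,0],[0,0,0],[0,0,0],[0,0,0],[0,0,0],[0,0,0]]}' 100
python3 - <<'E'
from h import *
o=env.get_obs();p,R,phi=pose(o); print(p,phi,R.round(4),o["ft_force"],o["moment"],o["width"])
E
```

```text
t: 2.2
tcp_pos: [0.4582, -0.3396, 0.0143]
orientation: [-0.016, 0.015, -0.706, 0.708]
ft_force: [-0.1, -0.7, 0.4]
width: 0.0848
t: 2.87
tcp_pos: [0.4574, -0.3389, 0.0129]
orientation: [-0.016, 0.015, -0.707, 0.707]
ft_force: [-1.5, 1.5, 6.6]
width: 0.02
[ 0.45737578 -0.33886091  0.01293494] 2.5091668757606085 [[-9.99e-01  6.00e-04  4.38e-02]
 [-4.38e-02 -6.00e-04 -9.99e-01]
 [-6.00e-04 -1.00e+00  6.00e-04]] [-1.48540133  1.46712267  6.62147707] [0.07997529 0.18347214 0.08616553] 0.02004399646042333
```

```bash
python3 -m inch '{"claw":[0.04,0.04,0.04,0.04,0.04,0.04,0.04,0.04],"dp":[[0,0,0],[0,0,0],[0,0.002,0],[0,0.005,0],[0,0.008,0],[0,0.010,0],[0,0.010,0],[0,0.010,0]],"turn":[[0,0,0],[0,0,0],[0,0,0],[0,0,0],[0,0,0],[0,0,0],[0,0,0],[0,0,0]]}'
python3 -m inch '{"claw":[0.02,0.01,0.01,0.01,0.01,0.01,0.01,0.01],"dp":[[0,0,0],[0,0,0],[0,0,0],[0,0,0],[0,0,0],[0,0,0],[0,0,0],[0,0,0]],"turn":[[0,0,0],[0,0,0],[0,0,0],[0,0,0],[0,0,0],[0,0,0],[0,0,0],[0,0,0]]}' 100
python3 - <<'E'
from h import *
o=env.get_obs();p,R,phi=pose(o); print(p,phi,o["ft_force"],o["moment"],o["width"])
E
```

```text
t: 3.53
tcp_pos: [0.4568, -0.3383, 0.0019]
orientation: [0.015, -0.016, 0.707, -0.707]
ft_force: [0.3, -0.3, -0.3]
width: 0.0398
t: 4.2
tcp_pos: [0.4573, -0.3387, 0.0027]
orientation: [-0.016, 0.015, -0.707, 0.707]
ft_force: [-1.5, 0.4, 5.4]
width: 0.0207
[ 0.45727085 -0.33873726  0.00266646] 2.508584669997004 [-1.5187733   0.35910209  5.38886125] [0.13227566 0.17038559 0.07398162] 0.020714381943690838
```

```bash
python3 -m inch '{"claw":[0.01,0.01,0.01,0.01,0.01,0.01,0.01,0.01],"dp":[[0,-0.01,0],[0,-0.025,0],[0,-0.05,0],[0,-0.075,0],[0,-0.1,0],[0,-0.115,0],[0,-0.12,0],[0,-0.12,0]],"turn":[[0,0,0],[0,0,0],[0,0,0],[0,0,0],[0,0,0],[0,0,0],[0,0,0],[0,0,0]]}' 110
python3 - <<'E'
from h import *
o=env.get_obs();p,R,phi=pose(o); print(p,phi,o["ft_force"],o["moment"],o["width"])
a=grab("top");b=grab("side")
out=[]
for im in(a,b):
    u,v=proj(im,p+[.155,0.007,0.02]).astype(int); print(u,v)
    pat=im["range_z"][v-20:v+20,u-20:u+20]
    out.append(cv2.resize(im["pixels"][v-35:v+35,u-40:u+40],(400,350),interpolation=cv2.INTER_CUBIC))
    # world points from depth, gather those above .05
    pts=np.array([[*depthpt(im,x,y),x,y] for y in range(v-25,v+25) for x in range(u-25,u+25) if im["range_z"][y,x]>0])
    k=(pts[:,2]>.09)&(pts[:,2]<.17)&(pts[:,0]>p[0]+.118); s=pts[k]; print(len(s), s[:,:3].min(0),s[:,:3].max(0), np.percentile(s[:,2],[10,50,90]))
cv2.imwrite("pics/c4.png",np.hstack(out)[:,:,::-1])
E
```

```text
t: 4.87
tcp_pos: [0.4575, -0.339, 0.1236]
orientation: [-0.016, 0.015, -0.706, 0.707]
ft_force: [0.3, -0.2, -3.3]
width: 0.0206
[ 0.45752716 -0.33897044  0.12364422] 2.511447618075578 [ 0.31835373 -0.2438922  -3.34565358] [-0.02663213  0.24916262  0.02837733] 0.02063866146504431
449 142
335 [ 0.57556433 -0.36588117  0.11782081] [ 0.6458694  -0.29614425  0.14409435] [0.12480058 0.13790995 0.14130885]
324 105
202 [ 0.57601903 -0.36685603  0.11738498] [ 0.64602239 -0.29307246  0.14694111] [0.12293205 0.13474369 0.14172073]
```

View pics/c4.png

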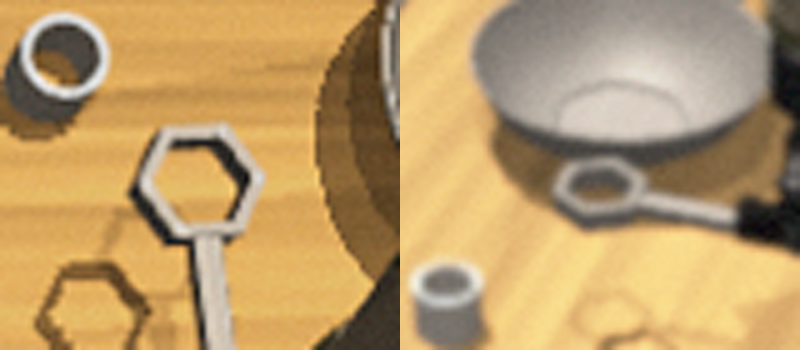

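```bash
python3 - <<'E'
from h import *
import pickle
p,R,phi=pose()
a=grab("top"); b=grab("side")
def cloud(im,X,r): 
    u,v=proj(im,X).astype(int)
    return np.array([depthpt(im,x,y) for y in range(v-r,v+r) for x in range(u-r,u+r) if im["range_z"][y,x]>0])
def circ(s): c,r=cv2.minEnclosingCircle((s[:,:2]*1000).astype(np.float32)); return np.round(c,1),round(r,1),len(s)
e=R@np.array([-1,0,0])
for im,n in((a,"top"),(b,"side")):
    P=cloud(im,p+.155*e+[0,0,.02],25); s=P[(P[:,2]>.134)&(P[:,2]<.15)&((P-p)@e>.128)]; c,r,k=circ(s)
    d=np.array([*c/1000,p[2]])-p; print(n,"ring",c,r,k,"along/left",d@e,d@R[:,2]*-1)
for n in("top","side"):
    im=pickle.load(open(n+"0.pkl","rb")); P=cloud(im,[.608,-.0126,.04],22)
    for lo,hi in((.036,.043),(.045,.062)):
        s=P[(P[:,2]>lo)&(P[:,2]<hi)&(np.hypot(P[:,0]-.608,P[:,1]+.0126)<(.039 if hi<.05 else .03))]; print(n,lo,circ(s),s[:,:2].mean(0))
# board from top depth
im=pickle.load(open("top0.pkl","rb"));P=cloud(im,[.62,-.019,.018],45); s=P[(P[:,2]>.012)&(P[:,2]<.024)]
print("board",cv2.minAreaRect((s[:,:2]*1000).astype(np.float32)))
E
```

```text
top ring [ 614.9 -331. ] 34.5 158 along/left 0.15879153939818258 -0.00010341128437373622
side ring [ 611.8 -329.5] 37.5 76 along/left 0.15576013643809694 0.0015307669067931178
top 0.036 (array([610.5, -13.4]), 37.4, 255) [ 0.6066935  -0.01262685]
top 0.045 (array([610.6, -13.2]), 25.5, 214) [ 0.60888236 -0.01314869]
side 0.036 (array([608.6, -11.7]), 38.2, 83) [ 0.60098323 -0.00682688]
side 0.045 (array([608.5, -11.1]), 26.7, 104) [ 0.60710798 -0.00887858]
board ((625.4567260742188, -17.266204833984375), (170.2786407470703, 171.26182556152344), 74.71192932128906)
```

```bash
python3 -m inch '{"claw":[0.01,0.01,0.01,0.01,0.01,0.01,0.01,0.01],"dp":[[-0.001,0,-0.02],[-0.003,0,-0.06],[-0.005,0,-0.1],[-0.007,0,-0.14],[-0.009,0,-0.18],[-0.011,0,-0.22],[-0.012,0,-0.255],[-0.0129,0,-0.285]],"turn":[[0,-1,0],[0,-3,0],[0,-5,0],[0,-7,0],[0,-9,0],[0,-11,0],[0,-12,0],[0,-12.5,0]]}' 110
python3 -m inch '{"claw":[0.01,0.01,0.01,0.01,0.01,0.01,0.01,0.01],"dp":[[0,0,0],[0,0,0],[0,0.01,0],[0,0.02,0],[0,0.03,0],[0,0.035,0],[0,0.035,0],[0,0.035,0]],"turn":[[0,0,0],[0,0,0],[0,0,0],[0,0,0],[0,0,0],[0,0,0],[0,0,0],[0,0,0]]}'
cat >> h.py <<'E'
def cloud(im,X,r): 
    u,v=proj(im,X).astype(int)
    return np.array([depthpt(im,x,y) for y in range(v-r,v+r) for x in range(u-r,u+r) if im["range_z"][y,x]>0])
E
python3 - <<'E'
from h import *
o=env.get_obs();p,R,phi=pose(o); print(p,phi,R.round(4),o["ft_force"],o["moment"]); e=-R[:,0]
out=[]
for n in("top","side"):
    im=grab(n); c=p+.157*e+[0,0,.02]; u,v=proj(im,c).astype(int)
    P=cloud(im,c,25); zt=p[2]+.0173; s=P[(abs(P[:,2]-zt)<.006)&((P-p)@e>.128)]
    print(n,cv2.minEnclosingCircle((s[:,:2]*1000).astype(np.float32)),len(s),np.median(s[:,2]))
    t=P[(P[:,2]>.045)&(P[:,2]<.063)]; print("nut",cv2.minEnclosingCircle((t[:,:2]*1000).astype(np.float32)),len(t))
    out.append(cv2.resize(im["pixels"][v-30:v+30,u-32:u+32],(400,375),interpolation=cv2.INTER_CUBIC))
cv2.imwrite("pics/c5.png",np.hstack(out)[:,:,::-1])
E
```

```text
t: 5.73
tcp_pos: [0.456, -0.0506, 0.1208]
orientation: [0.092, -0.094, 0.701, -0.7]
ft_force: [1.0, 0.5, -2.8]
width: 0.0201
t: 6.4
tcp_pos: [0.4568, -0.0536, 0.0864]
orientation: [0.091, -0.093, 0.701, -0.701]
ft_force: [-0.8, 0.0, -3.6]
width: 0.0204
[ 0.45677442 -0.05363553  0.08638737] 14.944441955714288 [[-9.662e-01 -1.900e-03  2.579e-01]
 [-2.579e-01  4.000e-04 -9.662e-01]
 [ 1.700e-03 -1.000e+00 -9.000e-04]] [-0.82770418  0.04849016 -3.62847229] [-0.08123704  0.20218173  0.01577907]
top ((611.2032470703125, -11.866748809814453), 34.31586837768555) 116 0.1020260224922862
nut ((636.7105712890625, 26.456836700439453), 70.16653442382812) 197
side ((612.3020629882812, -11.012030601501465), 38.3422966003418) 126 0.10271828215396195
nut ((620.101318359375, -25.263662338256836), 83.3483657836914) 157
```

View pics/c5.png

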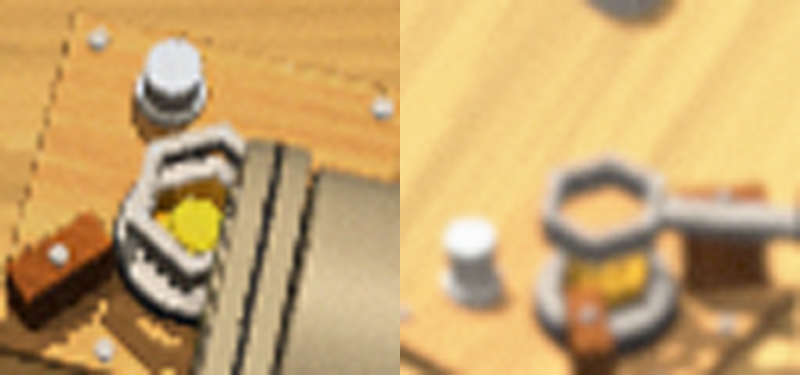

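```bash
python3 -m inch '{"claw":[0.01,0.01,0.01,0.01,0.01,0.01,0.01,0.01],"dp":[[0,0.006,0],[0,0.012,0],[0,0.018,0],[0,0.024,0],[0,0.028,0],[0,0.03,0],[0,0.031,0],[0,0.031,0]],"turn":[[0,0,0],[0,0,0],[0,0,0],[0,0,0],[0,0,0],[0,0,0],[0,0,0],[0,0,0]]}'
python3 -m inch '{"claw":[0.01,0.01,0.01,0.01,0.01,0.01,0.01,0.01],"dp":[[0,0.001,0],[0,0.0015,0],[0,0.002,0],[0,0.0025,0],[0,0.003,0],[0,0.003,0],[0,0.003,0],[0,0.003,0]],"turn":[[0,0,0],[0,0,0],[0,0,0],[0,0,0],[0,0,0],[0,0,0],[0,0,0],[0,0,0]]}'
```

```text
t: 7.17
tcp_pos: [0.4573, -0.0532, 0.056]
orientation: [0.092, -0.093, 0.701, -0.701]
ft_force: [-0.2, -0.1, -3.3]
width: 0.0203
t: 7.83
tcp_pos: [0.4575, -0.0532, 0.0533]
orientation: [-0.092, 0.092, -0.701, 0.701]
ft_force: [-0.2, -0.2, -3.3]
width: 0.0201
```

```bash
python3 -m inch '{"claw":[0.01,0.01,0.01,0.01,0.01,0.01,0.01,0.01],"dp":[[0,0.001,0],[0,0.0015,0],[0,0.002,0],[0,0.0025,0],[0,0.003,0],[0,0.003,0],[0,0.003,0],[0,0.003,0]],"turn":[[0,0,0],[0,0,0],[0,0,0],[0,0,0],[0,0,0],[0,0,0],[0,0,0],[0,0,0]]}'
python3 - <<'E'
from h import *
o=env.get_obs();p,R,phi=pose(o); print(p,phi,o["ft_force"],o["moment"])
E
```

```text
t: 8.5
tcp_pos: [0.4575, -0.0532, 0.0503]
orientation: [0.092, -0.092, 0.701, -0.701]
ft_force: [1.1, -0.8, -3.4]
width: 0.0206
[ 0.45748892 -0.05323173  0.05029902] 15.009253942041976 [ 1.12488798 -0.84627507 -3.44309275] [-0.05256451  0.2128245  -0.00594239]
```

```bash
python3 -m inch '{"claw":[0.01,0.01,0.01,0.01,0.01,0.01,0.01,0.01],"dp":[[0,0.001,0],[0,0.002,0],[0,0.003,0],[0,0.004,0],[0,0.005,0],[0,0.006,0],[0,0.006,0],[0,0.006,0]],"turn":[[0,0,0],[0,0,0],[0,0,0],[0,0,0],[0,0,0],[0,0,0],[0,0,0],[0,0,0]]}'
python3 - <<'E'
from h import *
o=env.get_obs();p,R,phi=pose(o); print(p,phi,o["ft_force"],o["moment"])
E
```

```text
t: 9.17
tcp_pos: [0.4575, -0.0532, 0.0443]
orientation: [0.092, -0.092, 0.701, -0.701]
ft_force: [-0.1, 0.8, -3.4]
width: 0.0204
[ 0.45749158 -0.05323982  0.04425281] 15.006996795800935 [-0.10965255  0.84247112 -3.41742148] [-0.0756642   0.11536594  0.02187276]
```

```bash
python3 -m inch '{"claw":[0.01,0.01,0.01,0.01,0.01,0.01,0.01,0.01],"dp":[[-0.0001,0,-0.0055],[-0.0004,0,-0.011],[-0.0009,0,-0.0164],[-0.0015,0,-0.0219],[-0.0024,0,-0.0273],[-0.0024,0,-0.0273],[-0.0024,0,-0.0273],[-0.0024,0,-0.0273]],"turn":[[0,2,0],[0,4,0],[0,6,0],[0,8,0],[0,10,0],[0,10,0],[0,10,0],[0,10,0]]}'
cat >> h.py <<'E'
C=np.array([.6096,-.0124])
def feel():
    o=env.get_obs();p,R,phi=pose(o); f=o["ft_force"];m=o["moment"]; r=C-p[:2]; e=-R[:,0]; l=-R[:,2]
    # force on tool from outside f at TCP with moment m; moment about nut axis
    Mz=m[2]+(p[0]-C[0])*f[1]-(p[1]-C[1])*f[0]
    print("p",p.round(4),"phi",round(phi,2),"rig",round(phi+15.2,2),"f along",round(f@e,2),"left",round(f@l,2),"z",round(f[2],2),"m",np.round(m,2),"Mnut",round(Mz,2))
E
python3 -c "from h import *; feel()"
```

```text
t: 9.83
tcp_pos: [0.4534, -0.0264, 0.0447]
orientation: [-0.032, 0.031, -0.706, 0.706]
ft_force: [4.2, 1.0, -3.8]
width: 0.0205
p [ 0.4534 -0.0264  0.0447] phi 5.08 rig 20.28 f along 4.23 left 0.64 z -3.81 m [ 0.08 -0.41  0.18] Mnut 0.08
```

```bash
python3 -m inch '{"claw":[0.01,0.01,0.01,0.01,0.01,0.01,0.01,0.01],"dp":[[-0.0011,0,-0.0068],[-0.0016,0,-0.0136],[-0.0023,0,-0.0204],[-0.0034,0,-0.0271],[-0.0047,0,-0.0338],[-0.0063,0,-0.0405],[-0.0082,0,-0.047],[-0.0104,0,-0.0535]],"turn":[[0,2.5,0],[0,5,0],[0,7.5,0],[0,10,0],[0,12.5,0],[0,15,0],[0,17.5,0],[0,20,0]]}'
python3 -c "from h import *; feel()"
```

```text
t: 10.5
tcp_pos: [0.4578, 0.0283, 0.0442]
orientation: [-0.093, 0.092, 0.701, -0.701]
ft_force: [-2.0, 1.5, 0.5]
width: 0.02
p [0.4578 0.0283 0.0442] phi -15.02 rig 0.18 f along -2.31 left 0.89 z 0.48 m [0.33 0.09 0.66] Mnut 0.52
```

```bash
python3 -m inch '{"claw":[0.01,0.01,0.01,0.01,0.01,0.01,0.01,0.01],"dp":[[0.0002,0,-0.0068],[-0.0002,0,-0.0136],[-0.001,0,-0.0204],[-0.0021,0,-0.0271],[-0.0034,0,-0.0338],[-0.005,0,-0.0405],[-0.0069,0,-0.047],[-0.0091,0,-0.0535]],"turn":[[0,2.5,0],[0,5,0],[0,7.5,0],[0,10,0],[0,12.5,0],[0,15,0],[0,17.5,0],[0,20,0]]}'
python3 -c "from h import *; feel()"
```

```text
t: 11.17
tcp_pos: [0.4805, 0.0782, 0.0442]
orientation: [-0.213, 0.212, 0.675, -0.674]
ft_force: [-2.3, 5.8, 0.5]
width: 0.0203
p [0.4805 0.0782 0.0442] phi -34.99 rig -19.79 f along -5.17 left 3.45 z 0.46 m [0.83 0.2  1.06] Mnut 0.51
```

```bash
python3 -m inch '{"claw":[0.01,0.01,0.01,0.01,0.01,0.01,0.01,0.01],"dp":[[0.0006,0,-0.006],[0.0006,0,-0.0117],[0.0001,0,-0.0171],[-0.0005,0,-0.0226],[-0.0014,0,-0.028],[-0.0024,0,-0.0333],[-0.0037,0,-0.0387],[-0.0051,0,-0.044]],"turn":[[0,2,0],[0,4,0],[0,6,0],[0,8,0],[0,10,0],[0,12,0],[0,14,0],[0,16,0]]}'
python3 -c "from h import *; feel()"
```

```text
t: 11.83
tcp_pos: [0.5105, 0.1111, 0.0444]
orientation: [-0.305, 0.304, 0.639, -0.638]
ft_force: [0.6, 5.9, -0.5]
width: 0.0202
p [0.5105 0.1111 0.0444] phi -50.97 rig -35.77 f along -4.15 left 4.17 z -0.53 m [ 0.75 -0.07  0.96] Mnut 0.3
```

```bash
python3 -m inch '{"claw":[0.01,0.01,0.01,0.01,0.01,0.01,0.01,0.01],"dp":[[-0.0001,0,0.0055],[-0.0004,0,0.011],[-0.0004,0,0.011],[-0.0004,-0.006,0.011],[-0.0004,-0.012,0.011],[-0.0004,-0.018,0.011],[-0.0004,-0.025,0.011],[-0.0004,-0.025,0.011]],"turn":[[0,-2,0],[0,-4,0],[0,-4,0],[0,-4,0],[0,-4,0],[0,-4,0],[0,-4,0],[0,-4,0]]}'
python3 - <<'E'
from h import *; feel()
im=grab("side"); b=im["pixels"][140:240,240:340]; cv2.imwrite("pics/c6.png",cv2.resize(b,(600,600),interpolation=cv2.INTER_CUBIC)[:,:,::-1])
L=.157
for t in range(7,57,7): print(t,round(L*(np.cos(np.radians(t))-1),4),round(L*np.sin(np.radians(t)),4))
E
```

```text
t: 12.5
tcp_pos: [0.5031, 0.1031, 0.0711]
orientation: [-0.282, 0.283, 0.649, -0.648]
ft_force: [-0.4, 0.5, -3.2]
width: 0.0202
p [0.5031 0.1031 0.0711] phi -47.04 rig -31.84 f along -0.65 left 0.06 z -3.23 m [0.18 0.14 0.01] Mnut -0.0
7 -0.0012 0.0191
14 -0.0047 0.038
21 -0.0104 0.0563
28 -0.0184 0.0737
35 -0.0284 0.0901
42 -0.0403 0.1051
49 -0.054 0.1185
56 -0.0692 0.1302
```

View pics/c6.png

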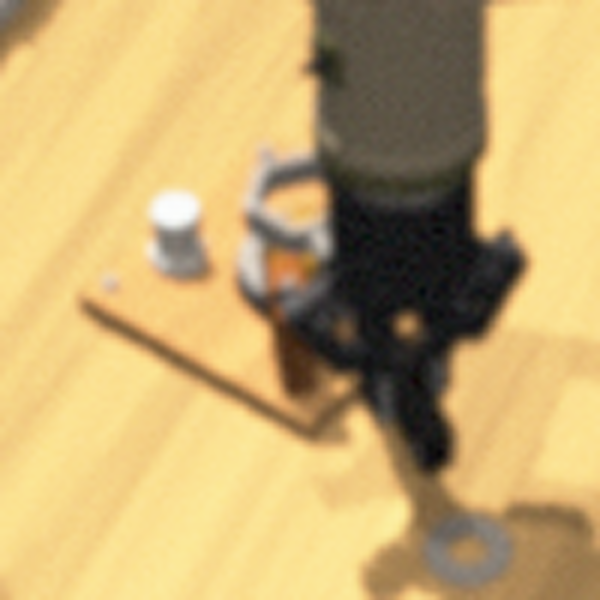

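The wrench is lifted off the nut and clear of the cleats. Swing it back 60°.

```bash
python3 -m inch '{"claw":[0.01,0.01,0.01,0.01,0.01,0.01,0.01,0.01],"dp":[[-0.0012,0,0.0191],[-0.0047,0,0.038],[-0.0104,0,0.0563],[-0.0184,0,0.0737],[-0.0284,0,0.0901],[-0.0403,0,0.1051],[-0.054,0,0.1185],[-0.0692,0,0.1302]],"turn":[[0,-7,0],[0,-14,0],[0,-21,0],[0,-28,0],[0,-35,0],[0,-42,0],[0,-49,0],[0,-56,0]]}'
python3 -m inch '{"claw":[0.01,0.01,0.01,0.01,0.01,0.01,0.01,0.01],"dp":[[-0.0001,0,0.0055],[-0.0004,0,0.011],[-0.0004,0,0.011],[-0.0004,0,0.011],[-0.0004,0,0.011],[-0.0004,0,0.011],[-0.0004,0,0.011],[-0.0004,0,0.011]],"turn":[[0,-2,0],[0,-4,0],[0,-4,0],[0,-4,0],[0,-4,0],[0,-4,0],[0,-4,0],[0,-4,0]]}'
python3 - <<'E'
from h import *; feel()
p,R,phi=pose(); a=np.radians(phi); e=np.array([np.cos(a),np.sin(a)]); print("ring",p[:2]+.1573*e)
E
```

```text
t: 13.22
tcp_pos: [0.4531, -0.0372, 0.0689]
orientation: [-0.057, 0.058, -0.705, 0.705]
ft_force: [-0.0, 0.4, -3.5]
width: 0.0201
t: 13.88
tcp_pos: [0.4562, -0.0467, 0.0693]
orientation: [0.08, -0.08, 0.703, -0.703]
ft_force: [0.6, -0.3, -3.7]
width: 0.0202
p [ 0.4562 -0.0467  0.0693] phi 13.02 rig 28.22 f along 0.48 left -0.38 z -3.68 m [-0.06  0.24  0.01] Mnut 0.07
ring [ 0.6094565  -0.01122959]
```

```bash
python3 -m inch '{"claw":[0.01,0.01,0.01,0.01,0.01,0.01,0.01,0.01],"dp":[[0,0.004,0],[0,0.008,0],[0,0.012,0],[0,0.014,0],[0,0.016,0],[0,0.0175,0],[0,0.0185,0],[0,0.0185,0]],"turn":[[0,0,0],[0,0,0],[0,0,0],[0,0,0],[0,0,0],[0,0,0],[0,0,0],[0,0,0]]}'
python3 -c "from h import *; feel()"
```

```text
t: 14.55
tcp_pos: [0.4563, -0.0472, 0.0507]
orientation: [-0.08, 0.08, -0.703, 0.703]
ft_force: [1.7, -0.4, -2.9]
width: 0.0205
p [ 0.4563 -0.0472  0.0507] phi 12.99 rig 28.19 f along 1.53 left -0.78 z -2.91 m [-0.15 -0.46 -0.22] Mnut -0.1
```

```bash
python3 -m inch '{"claw":[0.01,0.01,0.01,0.01,0.01,0.01,0.01,0.01],"dp":[[0,0.001,0],[0,0.002,0],[0,0.003,0],[0,0.004,0],[0,0.005,0],[0,0.006,0],[0,0.006,0],[0,0.006,0]],"turn":[[0,0,0],[0,0,0],[0,0,0],[0,0,0],[0,0,0],[0,0,0],[0,0,0],[0,0,0]]}'
python3 -c "from h import *; feel()"
```

```text
t: 15.22
tcp_pos: [0.4563, -0.0471, 0.0448]
orientation: [-0.08, 0.08, -0.703, 0.703]
ft_force: [1.4, -1.8, -3.3]
width: 0.0203
p [ 0.4563 -0.0471  0.0448] phi 13.0 rig 28.2 f along 0.94 left -2.06 z -3.32 m [-0.49  0.38 -0.33] Mnut -0.01
```

```bash
python3 -m inch '{"claw":[0.01,0.01,0.01,0.01,0.01,0.01,0.01,0.01],"dp":[[-0.0001,0,-0.0068],[-0.0006,0,-0.0136],[-0.0013,0,-0.0204],[-0.0024,0,-0.0271],[-0.0037,0,-0.0338],[-0.0053,0,-0.0405],[-0.0072,0,-0.047],[-0.0094,0,-0.0535]],"turn":[[0,2.5,0],[0,5,0],[0,7.5,0],[0,10,0],[0,12.5,0],[0,15,0],[0,17.5,0],[0,20,0]]}'
python3 -c "from h import *; feel()"
python3 -m inch '{"claw":[0.01,0.01,0.01,0.01,0.01,0.01,0.01,0.01],"dp":[[0,0,-0.0055],[-0.0003,0,-0.011],[-0.0008,0,-0.0164],[-0.0014,0,-0.0219],[-0.0023,0,-0.0273],[-0.0033,0,-0.0326],[-0.0046,0,-0.038],[-0.006,0,-0.0433]],"turn":[[0,2,0],[0,4,0],[0,6,0],[0,8,0],[0,10,0],[0,12,0],[0,14,0],[0,16,0]]}'
python3 -c "from h import *; feel()"
```

```text
t: 15.88
tcp_pos: [0.4539, 0.0073, 0.0451]
orientation: [0.043, -0.044, -0.706, 0.706]
ft_force: [4.4, -1.7, -3.9]
width: 0.0204
p [0.4539 0.0073 0.0451] phi -7.08 rig 8.12 f along 4.61 left -1.11 z -3.91 m [-0.34 -0.34  0.21] Mnut 0.38
t: 16.55
tcp_pos: [0.465, 0.0498, 0.045]
orientation: [-0.141, 0.141, 0.693, -0.693]
ft_force: [3.5, -1.6, -3.8]
width: 0.0204
p [0.465  0.0498 0.045 ] phi -23.03 rig -7.83 f along 3.83 left -0.06 z -3.84 m [-0.19 -0.32  0.51] Mnut 0.52
```

```bash
python3 -m inch '{"claw":[0.01,0.01,0.01,0.01,0.01,0.01,0.01,0.01],"dp":[[-0.0008,0,-0.0041],[-0.0009,0,-0.0082],[-0.0012,0,-0.0123],[-0.0016,0,-0.0164],[-0.002,0,-0.0205],[-0.0026,0,-0.0246],[-0.0033,0,-0.0286],[-0.0041,0,-0.0326]],"turn":[[0,1.5,0],[0,3,0],[0,4.5,0],[0,6,0],[0,7.5,0],[0,9,0],[0,10.5,0],[0,12,0]]}'
python3 -c "from h import *; feel()"
```

```text
t: 17.22
tcp_pos: [0.4808, 0.0787, 0.0448]
orientation: [-0.213, 0.212, 0.675, -0.674]
ft_force: [-0.9, 1.8, -1.0]
width: 0.0203
p [0.4808 0.0787 0.0448] phi -34.98 rig -19.78 f along -1.74 left 0.94 z -1.03 m [0.36 0.06 0.72] Mnut 0.57
```

```bash
python3 -m inch '{"claw":[0.01,0.01,0.01,0.01,0.01,0.01,0.01,0.01],"dp":[[0,0,-0.0014],[0,0,-0.0027],[0,0,-0.0041],[-0.0001,0,-0.0055],[-0.0001,0,-0.0069],[-0.0002,0,-0.0082],[-0.0003,0,-0.0096],[-0.0004,0,-0.011]],"turn":[[0,0.5,0],[0,1,0],[0,1.5,0],[0,2,0],[0,2.5,0],[0,3,0],[0,3.5,0],[0,4,0]]}'
python3 -c "from h import *; feel()"
```

```text
t: 17.88
tcp_pos: [0.4872, 0.0873, 0.0447]
orientation: [-0.236, 0.235, 0.667, -0.666]
ft_force: [-3.8, 6.1, -0.3]
width: 0.0203
p [0.4872 0.0873 0.0447] phi -38.98 rig -23.78 f along -6.76 left 2.37 z -0.25 m [0.91 0.32 0.9 ] Mnut 0.53
```

```bash
python3 -m inch '{"claw":[0.01,0.01,0.01,0.01,0.01,0.01,0.01,0.01],"dp":[[0.0007,0,-0.001],[0.0007,0,-0.0021],[0.0007,0,-0.0031],[0.0007,0,-0.0041],[0.0007,0,-0.0051],[0.0006,0,-0.0055],[0.0006,0,-0.0055],[0.0006,0,-0.0055]],"turn":[[0,0.4,0],[0,0.8,0],[0,1.2,0],[0,1.5,0],[0,1.8,0],[0,2,0],[0,2,0],[0,2,0]]}'
python3 -c "from h import *; feel()"
python3 -m inch '{"claw":[0.01,0.01,0.01,0.01,0.01,0.01,0.01,0.01],"dp":[[0,0,-0.0007],[0,0,-0.0014],[0,0,-0.002],[0,0,-0.0027],[0,0,-0.0027],[0,0,-0.0027],[0,0,-0.0027],[0,0,-0.0027]],"turn":[[0,0.25,0],[0,0.5,0],[0,0.75,0],[0,1,0],[0,1,0],[0,1,0],[0,1,0],[0,1,0]]}'
python3 -c "from h import *; feel()"
```

```text
t: 18.55
tcp_pos: [0.4907, 0.0915, 0.0448]
orientation: [-0.248, 0.248, 0.662, -0.662]
ft_force: [-0.8, 5.2, -0.9]
width: 0.0204
p [0.4907 0.0915 0.0448] phi -41.0 rig -25.8 f along -4.06 left 3.39 z -0.88 m [0.92 0.21 0.94] Mnut 0.41
t: 19.22
tcp_pos: [0.4925, 0.0936, 0.0448]
orientation: [-0.253, 0.253, 0.66, -0.66]
ft_force: [-1.4, 5.8, -0.7]
width: 0.0205
p [0.4925 0.0936 0.0448] phi -42.0 rig -26.8 f along -4.92 left 3.42 z -0.73 m [0.97 0.17 0.98] Mnut 0.45
```

```bash
for i in 1 ; do python3 -m inch '{"claw":[0.01,0.01,0.01,0.01,0.01,0.01,0.01,0.01],"dp":[[0,0,-0.0007],[0,0,-0.0014],[0,0,-0.002],[0,0,-0.0027],[0,0,-0.0027],[0,0,-0.0027],[0,0,-0.0027],[0,0,-0.0027]],"turn":[[0,0.25,0],[0,0.5,0],[0,0.75,0],[0,1,0],[0,1,0],[0,1,0],[0,1,0],[0,1,0]]}'; done
python3 -c "from h import *; feel()"
python3 -m inch '{"claw":[0.01,0.01,0.01,0.01,0.01,0.01,0.01,0.01],"dp":[[0,0,-0.0007],[0,0,-0.0014],[0,0,-0.002],[0,0,-0.0027],[0,0,-0.0027],[0,0,-0.0027],[0,0,-0.0027],[0,0,-0.0027]],"turn":[[0,0.25,0],[0,0.5,0],[0,0.75,0],[0,1,0],[0,1,0],[0,1,0],[0,1,0],[0,1,0]]}'
python3 -c "from h import *; feel()"
```

```text
t: 19.88
tcp_pos: [0.4943, 0.0957, 0.0448]
orientation: [-0.259, 0.259, 0.658, -0.658]
ft_force: [-1.2, 5.5, -2.4]
width: 0.0202
p [0.4943 0.0957 0.0448] phi -42.99 rig -27.79 f along -4.66 left 3.18 z -2.44 m [1.01 0.12 0.97] Mnut 0.47
t: 20.55
tcp_pos: [0.4962, 0.0977, 0.0448]
orientation: [-0.265, 0.265, 0.656, -0.655]
ft_force: [-0.5, 7.1, -1.4]
width: 0.0207
p [0.4962 0.0977 0.0448] phi -43.99 rig -28.79 f along -5.34 left 4.77 z -1.43 m [1.   0.17 0.89] Mnut 0.14
```

```bash
python3 -m inch '{"claw":[0.01,0.01,0.01,0.01,0.01,0.01,0.01,0.01],"dp":[[0.0004,0,-0.001],[0.0008,0,-0.0021],[0.0008,0,-0.0027],[0.0008,0,-0.0034],[0.0008,0,-0.0034],[0.0008,0,-0.0034],[0.0008,0,-0.0034],[0.0008,0,-0.0034]],"turn":[[0,0.25,0],[0,0.5,0],[0,0.75,0],[0,1,0],[0,1,0],[0,1,0],[0,1,0],[0,1,0]]}'
python3 -c "from h import *; feel()"
python3 -m inch '{"claw":[0.01,0.01,0.01,0.01,0.01,0.01,0.01,0.01],"dp":[[0,0,-0.0007],[0,0,-0.0014],[0,0,-0.002],[0,0,-0.0027],[0,0,-0.0027],[0,0,-0.0027],[0,0,-0.0027],[0,0,-0.0027]],"turn":[[0,0.25,0],[0,0.5,0],[0,0.75,0],[0,1,0],[0,1,0],[0,1,0],[0,1,0],[0,1,0]]}'
python3 -c "from h import *; feel()"
```

```text
t: 21.22
tcp_pos: [0.4983, 0.1, 0.0449]
orientation: [0.27, -0.271, -0.653, 0.653]
ft_force: [4.0, -1.0, -3.6]
width: 0.0202
p [0.4983 0.1    0.0449] phi -45.0 rig -29.8 f along 3.55 left 2.1 z -3.59 m [-0.11 -0.4   0.82] Mnut 0.48
t: 21.88
tcp_pos: [0.4999, 0.1017, 0.0448]
orientation: [0.276, -0.276, -0.651, 0.651]
ft_force: [2.3, -4.5, -3.9]
width: 0.0202
p [0.4999 0.1017 0.0448] phi -46.0 rig -30.8 f along 4.87 left -1.48 z -3.94 m [-0.6  -0.44  1.09] Mnut 1.32
```

```bash
python3 -c "from h import *; feel()"; python3 -m inch '{"claw":[0.01,0.01,0.01,0.01,0.01,0.01,0.01,0.01],"dp":[[0,0,-0.0003],[0,0,-0.0003],[0,0,-0.0003],[0,0,-0.0003],[0,0,-0.0003],[0,0,-0.0003],[0,0,-0.0003],[0,0,-0.0003]],"turn":[[0,0.1,0],[0,0.1,0],[0,0.1,0],[0,0.1,0],[0,0.1,0],[0,0.1,0],[0,0.1,0],[0,0.1,0]]}'
python3 -c "from h import *; feel()"
```

```text
p [0.4999 0.1017 0.0448] phi -46.0 rig -30.8 f along 4.87 left -1.48 z -3.94 m [-0.6  -0.44  1.09] Mnut 1.32
t: 22.55
tcp_pos: [0.5001, 0.1019, 0.0448]
orientation: [0.277, -0.277, -0.65, 0.651]
ft_force: [2.9, -4.0, -2.4]
width: 0.0201
p [0.5001 0.1019 0.0448] phi -46.1 rig -30.9 f along 4.9 left -0.68 z -2.37 m [-0.64 -0.4   1.11] Mnut 1.22
```

```bash
python3 -m inch '{"claw":[0.01,0.01,0.01,0.01,0.01,0.01,0.01,0.01],"dp":[[0,0,-0.0004],[0,0,-0.0008],[0,0,-0.0008],[0,0,-0.0008],[0,0,-0.0008],[0,0,-0.0008],[0,0,-0.0008],[0,0,-0.0008]],"turn":[[0,0.15,0],[0,0.3,0],[0,0.3,0],[0,0.3,0],[0,0.3,0],[0,0.3,0],[0,0.3,0],[0,0.3,0]]}'
python3 -c "from h import *; feel()"
```

```text
t: 23.22
tcp_pos: [0.5006, 0.1024, 0.0447]
orientation: [0.278, -0.279, -0.65, 0.65]
ft_force: [2.2, -5.4, -2.2]
width: 0.0202
p [0.5006 0.1024 0.0447] phi -46.39 rig -31.19 f along 5.43 left -2.19 z -2.2 m [-0.69 -0.41  1.2 ] Mnut 1.55
```

```bash
python3 -m inch '{"claw":[0.01,0.01,0.01,0.01,0.01,0.01,0.01,0.01],"dp":[[0,0,-0.0003],[0,0,-0.0005],[0,0,-0.0005],[0,0,-0.0005],[0,0,-0.0005],[0,0,-0.0005],[0,0,-0.0005],[0,0,-0.0005]],"turn":[[0,0.1,0],[0,0.2,0],[0,0.2,0],[0,0.2,0],[0,0.2,0],[0,0.2,0],[0,0.2,0],[0,0.2,0]]}'
python3 -c "from h import *; feel()"
```

```text
t: 23.88
tcp_pos: [0.5009, 0.1027, 0.0447]
orientation: [0.28, -0.28, -0.649, 0.65]
ft_force: [3.4, -4.8, -2.2]
width: 0.0203
p [0.5009 0.1027 0.0447] phi -46.59 rig -31.39 f along 5.82 left -0.85 z -2.24 m [-0.74 -0.36  1.25] Mnut 1.38
```

```bash
python3 -m inch '{"claw":[0.01,0.01,0.01,0.01,0.01,0.01,0.01,0.01],"dp":[[0,0,-0.0005],[0,0,-0.001],[0,0,-0.001],[0,0,-0.001],[0,0,-0.001],[0,0,-0.001],[0,0,-0.001],[0,0,-0.001]],"turn":[[0,0.15,0],[0,0.3,0],[0,0.3,0],[0,0.3,0],[0,0.3,0],[0,0.3,0],[0,0.3,0],[0,0.3,0]]}'
python3 -c "
from h import *
feel(); grab('side'); feel(); grab('side'); feel()"
```

```text
t: 24.55
tcp_pos: [0.5016, 0.1033, 0.0447]
orientation: [0.281, -0.281, -0.648, 0.649]
ft_force: [2.9, -5.0, -1.2]
width: 0.0207
p [0.5016 0.1033 0.0447] phi -46.89 rig -31.69 f along 5.67 left -1.33 z -1.18 m [-0.79 -0.34  1.18] Mnut 1.39
p [0.5016 0.1034 0.0447] phi -46.89 rig -31.69 f along 4.93 left -1.83 z -3.16 m [-0.79 -0.31  1.17] Mnut 1.46
p [0.5016 0.1033 0.0446] phi -46.89 rig -31.69 f along 4.91 left -1.09 z -1.91 m [-0.74 -0.36  1.19] Mnut 1.36
```

```bash
python3 - <<'E'
from h import *
feel(); out=[]
for n in("top","side"):
    im=grab(n); u,v=proj(im,[.59,.01,.05]).astype(int)
    out.append(cv2.resize(im["pixels"][v-34:v+34,u-34:u+34],(400,400),interpolation=cv2.INTER_CUBIC))
    P=cloud(im,[.6096,-.0124,.06],22); s=P[(abs(P[:,2]-.0615)<.005)&(np.hypot(P[:,0]-.6096,P[:,1]+.0124)<.042)]; print(n,len(s),cv2.minEnclosingCircle((s[:,:2]*1000).astype(np.float32)))
    np.save(n+"_s.npy",P)
cv2.imwrite("pics/c7.png",np.hstack(out)[:,:,::-1])
E
```

```text
p [0.5016 0.1033 0.0446] phi -46.89 rig -31.69 f along 4.91 left -1.09 z -1.91 m [-0.74 -0.36  1.19] Mnut 1.36
top 257 ((609.896484375, -8.217463493347168), 39.28138732910156)
side 112 ((608.0142211914062, -9.68210506439209), 38.267696380615234)
```

View pics/c7.png

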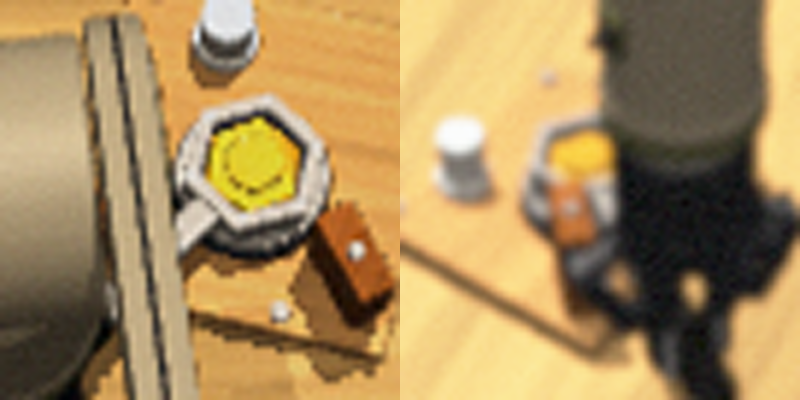

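```bash
python3 - <<'E'
from h import *
def hexphase(P):
    P=P.astype(np.float32); h=cv2.convexHull(P)[:,0]; M=cv2.moments(h.reshape(-1,1,2)*1000); c=np.array([M["m10"],M["m01"]])/M["m00"]/1000
    n=600; L=np.vstack([h,h[:1]]); s=np.r_[0,np.cumsum(np.hypot(*np.diff(L,axis=0).T))]; u=np.linspace(0,s[-1],n,endpoint=False)
    d=np.c_[np.interp(u,s,L[:,0]),np.interp(u,s,L[:,1])]-c; r=np.hypot(*d.T); z=np.sum((r-r.mean())*np.exp(6j*np.arctan2(d[:,1],d[:,0])))
    return c.round(4),round((np.degrees(np.angle(z))/6+30)%60,1),round(r.mean()*2,4),round(abs(z)/n/r.mean(),3)
im=grab("top"); up=4; big=cv2.resize(im["pixels"],None,fx=up,fy=up,interpolation=cv2.INTER_CUBIC); hsv=cv2.cvtColor(big,cv2.COLOR_RGB2HSV); H,S,V=[hsv[...,i] for i in range(3)]
def outl(m,X,z,rad):
    p=proj(im,X); mm=np.zeros(m.shape,np.uint8); cv2.circle(mm,tuple(int(v*up) for v in p),int(rad*up),1,-1); mm&=m.astype(np.uint8)
    c=max(cv2.findContours(mm,cv2.RETR_EXTERNAL,cv2.CHAIN_APPROX_NONE)[0],key=cv2.contourArea)[:,0]
    return np.array([onz(im,(a+.5)/up-.5,(b+.5)/up-.5,z)[:2] for a,b in c])
print("nut(now)",hexphase(outl((H>18)&(H<34)&(S>150)&(V>140),[.6096,-.0124,.053],.053,11)))
Z=cv2.resize(im["range_z"],None,fx=up,fy=up,interpolation=cv2.INTER_LINEAR)
# height map around the nut
u0,v0=proj(im,[.6096,-.0124,.06]).astype(int)
hm=np.zeros(H.shape,np.float32)
for y in range((v0-16)*up,(v0+16)*up):
    for x in range((u0-18)*up,(u0+18)*up):
        c,d=ray(im,(x+.5)/up-.5,(y+.5)/up-.5); hm[y,x]=(c+d*Z[y,x])[2]
for lo in(.052,.054,.056):
    m=(hm>lo)&(hm<.075)&(S<90)
    P=outl(m|((hm>.048)&(S>150)&(H>18)),[.6096,-.0124,.06],.06,14); P=P[np.hypot(*(P-[.6096,-.0124]).T)<.045]
    print("ring",lo,hexphase(P))
E
```

```text
nut(now) (array([ 0.6109, -0.0131]), np.float64(18.4), np.float64(0.0449), np.float64(0.022))
ring 0.052 (array([ 0.6087, -0.0114]), np.float64(13.9), np.float64(0.0685), np.float64(0.007))
ring 0.054 (array([ 0.6089, -0.0113]), np.float64(12.1), np.float64(0.068), np.float64(0.007))
ring 0.056 (array([ 0.6091, -0.0114]), np.float64(11.4), np.float64(0.0673), np.float64(0.005))
```

```bash
python3 -m inch '{"claw":[0.01,0.01,0.01,0.01,0.01,0.01,0.01,0.01],"dp":[[0,0,-0.0005],[0,0,-0.001],[0,0,-0.0014],[0,0,-0.0014],[0,0,-0.0014],[0,0,-0.0014],[0,0,-0.0014],[0,0,-0.0014]],"turn":[[0,0.15,0],[0,0.3,0],[0,0.5,0],[0,0.5,0],[0,0.5,0],[0,0.5,0],[0,0.5,0],[0,0.5,0]]}' 120
python3 -c "
from h import *
feel(); grab('side'); feel(); grab('side'); feel()"
```

```text
t: 25.47
tcp_pos: [0.5023, 0.1041, 0.0445]
orientation: [0.284, -0.284, -0.647, 0.648]
ft_force: [1.3, -5.8, -1.9]
width: 0.0202
p [0.5023 0.1041 0.0445] phi -47.37 rig -32.17 f along 5.15 left -2.96 z -1.95 m [-1.05 -0.18  1.39] Mnut 1.86
p [0.5023 0.1041 0.0445] phi -47.37 rig -32.17 f along 5.19 left -2.68 z -2.88 m [-1.02 -0.2   1.42] Mnut 1.84
p [0.5023 0.1041 0.0445] phi -47.37 rig -32.17 f along 5.78 left -3.13 z -1.63 m [-1.05 -0.24  1.42] Mnut 1.92
```

```bash
python3 -m inch '{"claw":[0.01,0.01,0.01,0.01,0.01,0.01,0.01,0.01],"dp":[[-0.0001,0,0.0041],[-0.0002,0,0.0082],[-0.0005,0,0.0123],[-0.0005,0,0.0123],[-0.0005,0,0.0123],[-0.0005,0,0.0123],[-0.0005,0,0.0123],[-0.0005,0,0.0123]],"turn":[[0,-1.5,0],[0,-3,0],[0,-4.5,0],[0,-4.5,0],[0,-4.5,0],[0,-4.5,0],[0,-4.5,0],[0,-4.5,0]]}' 120
python3 -c "from h import *; feel()"
python3 -m inch '{"claw":[0.01,0.01,0.01,0.01,0.01,0.01,0.01,0.01],"dp":[[0,-0.004,0],[0,-0.009,0],[0,-0.014,0],[0,-0.02,0],[0,-0.025,0],[0,-0.025,0],[0,-0.025,0],[0,-0.025,0]],"turn":[[0,0,0],[0,0,0],[0,0,0],[0,0,0],[0,0,0],[0,0,0],[0,0,0],[0,0,0]]}' 120
python3 -c "from h import *; feel()"
```

```text
t: 26.23
tcp_pos: [0.4947, 0.0964, 0.0451]
orientation: [-0.259, 0.259, 0.658, -0.658]
ft_force: [5.1, -1.4, -3.6]
width: 0.0203
p [0.4947 0.0964 0.0451] phi -42.98 rig -27.78 f along 4.62 left 2.45 z -3.59 m [-0.09 -0.59  0.47] Mnut 0.08
t: 26.9
tcp_pos: [0.4937, 0.0963, 0.0695]
orientation: [0.259, -0.258, -0.658, 0.658]
ft_force: [0.2, -0.3, -3.7]
width: 0.0205
p [0.4937 0.0963 0.0695] phi -42.9 rig -27.7 f along 0.3 left -0.09 z -3.68 m [0.15 0.24 0.04] Mnut 0.05
```

```bash
python3 -m inch '{"claw":[0.01,0.01,0.01,0.01,0.01,0.01,0.01,0.01],"dp":[[-0.0012,0,0.0191],[-0.0047,0,0.038],[-0.0104,0,0.0563],[-0.0184,0,0.0737],[-0.0284,0,0.0901],[-0.0403,0,0.1051],[-0.054,0,0.1185],[-0.0692,0,0.1302]],"turn":[[0,-7,0],[0,-14,0],[0,-21,0],[0,-28,0],[0,-35,0],[0,-42,0],[0,-49,0],[0,-56,0]]}' 120
python3 -m inch '{"claw":[0.01,0.01,0.01,0.01,0.01,0.01,0.01,0.01],"dp":[[-0.0001,0,0.0055],[-0.0004,0,0.011],[-0.0004,0,0.011],[-0.0004,0,0.011],[-0.0004,0.005,0.011],[-0.0004,0.01,0.011],[-0.0004,0.013,0.011],[-0.0004,0.013,0.011]],"turn":[[0,-2,0],[0,-4,0],[0,-4,0],[0,-4,0],[0,-4,0],[0,-4,0],[0,-4,0],[0,-4,0]]}'
python3 - <<'E'
from h import *; feel()
p,R,phi=pose(); a=np.radians(phi); e=np.array([np.cos(a),np.sin(a)]); print("ring",p[:2]+.1573*e)
E
```

```text
t: 27.57
tcp_pos: [0.4552, -0.047, 0.0693]
orientation: [0.082, -0.083, 0.702, -0.702]
ft_force: [0.3, 0.4, -2.7]
width: 0.0199
t: 28.23
tcp_pos: [0.4586, -0.0565, 0.0558]
orientation: [0.105, -0.105, 0.699, -0.699]
ft_force: [2.4, -0.8, -3.6]
width: 0.0204
p [ 0.4586 -0.0565  0.0558] phi 17.11 rig 32.31 f along 2.04 left -1.42 z -3.63 m [-0.22  0.03 -0.16] Mnut 0.06
ring [ 0.60895154 -0.01023128]
```

```bash
python3 -m inch '{"claw":[0.01,0.01,0.01,0.01,0.01,0.01,0.01,0.01],"dp":[[0,0,0.0015],[0,0,0.0015],[0,0.001,0.0015],[0,0.002,0.0015],[0,0.003,0.0015],[0,0.004,0.0015],[0,0.005,0.0015],[0,0.005,0.0015]],"turn":[[0,0,0],[0,0,0],[0,0,0],[0,0,0],[0,0,0],[0,0,0],[0,0,0],[0,0,0]]}'
python3 -c "from h import *; feel()"
python3 -m inch '{"claw":[0.01,0.01,0.01,0.01,0.01,0.01,0.01,0.01],"dp":[[0,0.001,0],[0,0.001,0],[0,0.002,0],[0,0.002,0],[0,0.003,0],[0,0.003,0],[0,0.003,0],[0,0.003,0]],"turn":[[0,0,0],[0,0,0],[0,0,0],[0,0,0],[0,0,0],[0,0,0],[0,0,0],[0,0,0]]}'
python3 -c "from h import *; feel()"
```

```text
t: 28.9
tcp_pos: [0.4597, -0.0584, 0.0518]
orientation: [-0.105, 0.105, -0.699, 0.699]
ft_force: [-2.0, -1.8, -0.1]
width: 0.0203
p [ 0.4597 -0.0584  0.0518] phi 17.09 rig 32.29 f along -2.44 left -1.13 z -0.05 m [-0.75  1.47 -0.16] Mnut 0.02
t: 29.57
tcp_pos: [0.4596, -0.0584, 0.0489]
orientation: [-0.105, 0.105, -0.699, 0.699]
ft_force: [2.5, -1.8, -3.8]
width: 0.0204
p [ 0.4596 -0.0584  0.0489] phi 17.11 rig 32.31 f along 1.9 left -2.47 z -3.82 m [-0.57  0.14 -0.4 ] Mnut -0.01
```

```bash
python3 -m inch '{"claw":[0.01,0.01,0.01,0.01,0.01,0.01,0.01,0.01],"dp":[[0,0.001,0],[0,0.002,0],[0,0.003,0],[0,0.004,0],[0,0.004,0],[0,0.004,0],[0,0.004,0],[0,0.004,0]],"turn":[[0,0,0],[0,0,0],[0,0,0],[0,0,0],[0,0,0],[0,0,0],[0,0,0],[0,0,0]]}'
python3 -c "from h import *; feel()"
python3 -m inch '{"claw":[0.01,0.01,0.01,0.01,0.01,0.01,0.01,0.01],"dp":[[0,0,-0.0014],[0,0,-0.0027],[0,0,-0.0041],[-0.0001,0,-0.0055],[-0.0001,0,-0.0069],[-0.0002,0,-0.0082],[-0.0002,0,-0.0082],[-0.0002,0,-0.0082]],"turn":[[0,0.5,0],[0,1,0],[0,1.5,0],[0,2,0],[0,2.5,0],[0,3,0],[0,3,0],[0,3,0]]}'
python3 -c "from h import *; feel()"
```

```text
t: 30.23
tcp_pos: [0.4596, -0.0583, 0.0449]
orientation: [-0.105, 0.105, -0.699, 0.699]
ft_force: [4.2, -2.2, -3.2]
width: 0.02
p [ 0.4596 -0.0583  0.0449] phi 17.1 rig 32.3 f along 3.39 left -3.32 z -3.24 m [-0.45 -0.5  -0.44] Mnut 0.08
t: 30.9
tcp_pos: [0.4577, -0.051, 0.0451]
orientation: [-0.087, 0.087, -0.701, 0.702]
ft_force: [4.0, -5.4, -3.8]
width: 0.0198
p [ 0.4577 -0.051   0.0451] phi 14.12 rig 29.32 f along 2.57 left -6.22 z -3.84 m [-1.05 -0.52  0.02] Mnut 1.0
```

```bash
python3 -m inch '{"claw":[0.01,0.01,0.01,0.01,0.01,0.01,0.01,0.01],"dp":[[0,0,-0.0004],[0,0,-0.0008],[0,0,-0.0011],[0,0,-0.0014],[0,0,-0.0014],[0,0,-0.0014],[0,0,-0.0014],[0,0,-0.0014]],"turn":[[0,0.1,0],[0,0.2,0],[0,0.35,0],[0,0.5,0],[0,0.5,0],[0,0.5,0],[0,0.5,0],[0,0.5,0]]}'
python3 -c "
from h import *
feel();grab('side');feel()"
```

```text
t: 31.57
tcp_pos: [0.4574, -0.0501, 0.0452]
orientation: [-0.084, 0.084, -0.701, 0.703]
ft_force: [5.7, -8.3, -4.6]
width: 0.0201
p [ 0.4574 -0.0501  0.0452] phi 13.64 rig 28.84 f along 3.55 left -9.43 z -4.64 m [-1.47 -0.56  0.25] Mnut 1.73
p [ 0.4575 -0.0501  0.0452] phi 13.64 rig 28.84 f along 3.22 left -8.74 z -3.97 m [-1.51 -0.55  0.28] Mnut 1.65
```

The same stop is met at the second seating, climbing steeply to 1.7 N m, so the nut is home and nipped. Unload, lift off, and carry the wrench back to open bench.

```bash
python3 -m inch '{"claw":[0.01,0.01,0.01,0.01,0.01,0.01,0.01,0.01],"dp":[[-0.0001,0,0.0041],[-0.0002,0,0.0082],[-0.0004,0,0.0105],[-0.0004,0,0.0105],[-0.0004,0,0.0105],[-0.0004,0,0.0105],[-0.0004,0,0.0105],[-0.0004,0,0.0105]],"turn":[[0,-1.5,0],[0,-3,0],[0,-3.7,0],[0,-3.7,0],[0,-3.7,0],[0,-3.7,0],[0,-3.7,0],[0,-3.7,0]]}' 120
python3 -c "from h import *; feel()"
python3 -m inch '{"claw":[0.01,0.01,0.01,0.01,0.01,0.01,0.01,0.01],"dp":[[0,-0.004,0],[0,-0.01,0],[0,-0.02,0],[0,-0.035,0],[0,-0.05,0],[0,-0.065,0],[0,-0.08,0],[0,-0.08,0]],"turn":[[0,0,0],[0,0,0],[0,0,0],[0,0,0],[0,0,0],[0,0,0],[0,0,0],[0,0,0]]}'
python3 - <<'E'
from h import *; feel(); p,R,phi=pose(); print(to([.455,-.345,p[2]],R,p),R.round(3))
E
```

```text
t: 32.28
tcp_pos: [0.4598, -0.059, 0.0448]
orientation: [-0.106, 0.106, -0.699, 0.699]
ft_force: [4.4, -1.5, -3.1]
width: 0.0202
p [ 0.4598 -0.059   0.0448] phi 17.3 rig 32.5 f along 3.72 left -2.76 z -3.07 m [-0.33 -0.48 -0.3 ] Mnut 0.14
t: 32.95
tcp_pos: [0.4609, -0.0593, 0.128]
orientation: [-0.108, 0.105, -0.699, 0.699]
ft_force: [0.7, 0.3, -3.4]
width: 0.0203
p [ 0.4609 -0.0593  0.128 ] phi 17.33 rig 32.53 f along 0.74 left 0.07 z -3.38 m [-0.11  0.18 -0.01] Mnut -0.02
[9.07819581e-02 2.05695992e-04 2.71006159e-01] [[-0.955  0.003  0.298]
 [-0.298 -0.001 -0.955]
 [-0.003 -1.     0.002]]
```

Move, turning +15° about the tool's y axis (φ → 2.3°), then look before lowering.

```bash
python3 -m inch '{"claw":[0.01,0.01,0.01,0.01,0.01,0.01,0.01,0.01],"dp":[[0.007,0,0.02],[0.018,0,0.055],[0.031,0,0.092],[0.044,0,0.13],[0.057,0,0.17],[0.07,0,0.21],[0.082,0,0.245],[0.0905,0,0.271]],"turn":[[0,1,0],[0,3,0],[0,5,0],[0,7,0],[0,9,0],[0,11,0],[0,13,0],[0,15,0]]}'
python3 -m inch '{"claw":[0.01,0.01,0.01,0.01,0.01,0.01,0.01,0.01],"dp":[[0,0,0],[0,0.02,0],[0,0.04,0],[0,0.06,0],[0,0.08,0],[0,0.1,0],[0,0.11,0],[0,0.11,0]],"turn":[[0,0,0],[0,0,0],[0,0,0],[0,0,0],[0,0,0],[0,0,0],[0,0,0],[0,0,0]]}'
python3 - <<'E'
from h import *; feel(); p,R,phi=pose(); e=-R[:,0]
im=grab("top"); P=cloud(im,p+.157*e+[0,0,.02],22); s=P[(P[:,2]>p[2]+.005)&((P-p)@e>.128)]; print("ring top z",np.percentile(s[:,2],[50,90]),"expect",p[2]+.0173)
E
```

```text
t: 33.62
tcp_pos: [0.4524, -0.3474, 0.1235]
orientation: [0.013, -0.014, 0.707, -0.707]
ft_force: [1.0, -0.2, -4.3]
width: 0.0201
t: 34.28
tcp_pos: [0.4514, -0.3421, 0.0108]
orientation: [0.012, -0.016, 0.709, -0.705]
ft_force: [0.5, 0.8, -3.2]
width: 0.0203
p [ 0.4514 -0.3421  0.0108] phi 2.33 rig 17.53 f along 0.53 left 0.78 z -3.23 m [0.03 0.32 0.04] Mnut 0.07
ring top z [0.02492222 0.02766855] expect 0.028107918135705894
```

```bash
python3 -m inch '{"claw":[0.01,0.01,0.01,0.01,0.01,0.01,0.01,0.01],"dp":[[0,0,0],[0,0.001,0],[0,0.003,0],[0,0.005,0],[0,0.007,0],[0,0.009,0],[0,0.01,0],[0,0.01,0]],"turn":[[0,0,0],[0,0,0],[0,0,0],[0,0,0],[0,0,0],[0,0,0],[0,0,0],[0,0,0]]}'
python3 -c "from h import *; feel()"
```

```text
t: 35.0
tcp_pos: [0.4537, -0.3446, 0.0044]
orientation: [0.014, -0.014, 0.707, -0.707]
ft_force: [-0.1, 0.9, -3.0]
width: 0.0201
p [ 0.4537 -0.3446  0.0044] phi 2.31 rig 17.51 f along -0.08 left 0.94 z -2.98 m [-0.04  0.27  0.01] Mnut -0.18
```

```bash
python3 -m inch '{"claw":[0.01,0.01,0.01,0.01,0.01,0.01,0.01,0.01],"dp":[[0,0.0005,0],[0,0.001,0],[0,0.0015,0],[0,0.0018,0],[0,0.0018,0],[0,0.0018,0],[0,0.0018,0],[0,0.0018,0]],"turn":[[0,0,0],[0,0,0],[0,0,0],[0,0,0],[0,0,0],[0,0,0],[0,0,0],[0,0,0]]}'
python3 -c "from h import *; feel()"
python3 -m inch '{"claw":[0.03,0.045,0.06,0.06,0.06,0.06,0.06,0.06],"dp":[[0,0,0],[0,0,0],[0,0,0],[0,0,0],[0,-0.002,0],[0,-0.01,0],[0,-0.025,0],[0,-0.04,0]],"turn":[[0,0,0],[0,0,0],[0,0,0],[0,0,0],[0,0,0],[0,0,0],[0,0,0],[0,0,0]]}' 60
python3 -m inch '{"claw":[0.06,0.06,0.06,0.06,0.06,0.06,0.06,0.06],"dp":[[0,-0.02,0],[0,-0.05,0],[0,-0.08,0],[0,-0.11,0],[0,-0.14,0],[0.03,-0.15,0.02],[0.06,-0.15,0.05],[0.09,-0.15,0.08]],"turn":[[0,0,0],[0,0,0],[0,0,0],[0,0,0],[0,0,0],[0,0,0],[0,0,0],[0,0,0]]}'
python3 - <<'E'
from h import *; feel(); im=grab("top"); save(im,"end.png")
P=cloud(im,[.612,-.338,.02],25); s=P[(P[:,2]>.01)]; print(np.percentile(s[:,2],[50,90,99]))
E
```

```text
t: 35.67
tcp_pos: [0.4541, -0.3449, 0.0031]
orientation: [-0.014, 0.014, -0.707, 0.707]
ft_force: [0.7, -0.9, -3.5]
width: 0.0202
p [ 0.4541 -0.3449  0.0031] phi 2.31 rig 17.51 f along 0.64 left -0.88 z -3.52 m [-0.01  0.13 -0.05] Mnut 0.31
t: 36.33
tcp_pos: [0.4536, -0.3444, 0.0435]
orientation: [0.014, -0.015, 0.707, -0.707]
ft_force: [-0.2, 0.2, 0.6]
width: 0.0601
t: 37.0
tcp_pos: [0.3685, -0.4283, 0.196]
orientation: [-0.016, 0.014, -0.706, 0.708]
ft_force: [0.5, -1.5, -1.0]
width: 0.0597
p [ 0.3685 -0.4283  0.196 ] phi 2.46 rig 17.66 f along 0.45 left -1.54 z -1.05 m [-0.05  0.01  0.03] Mnut 0.62
[0.01765905 0.02120634 0.02363217]
```

View pics/end.png

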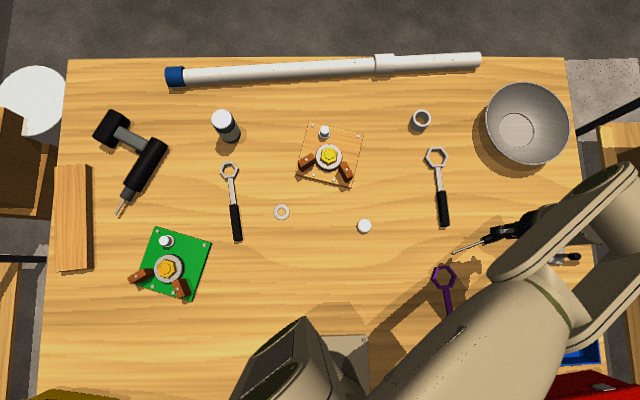

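The wrench lies flat at (436,157)–(443,222), clear of the rig, and the bystanders are where they were. Settle and hand in.

```bash
python3 -m inch '{"claw":[0.06,0.06,0.06,0.06,0.06,0.06,0.06,0.06],"dp":[[0,0,0],[0,0,0],[0,0,0],[0,0,0],[0,0,0],[0,0,0],[0,0,0],[0,0,0]],"turn":[[0,0,0],[0,0,0],[0,0,0],[0,0,0],[0,0,0],[0,0,0],[0,0,0],[0,0,0]]}'
python3 -c "
from bench import env
print(env.close_job())"
```

```text
t: 37.72
tcp_pos: [0.3687, -0.4269, 0.193]
orientation: [0.015, -0.015, 0.707, -0.707]
ft_force: [-0.4, -0.5, -0.9]
width: 0.06
the job is handed in; nothing more can be done
None
```

I tightened the nut on the plywood rig with the large right-hand ring wrench, and by feel it is home and nipped up to about 1.7–1.9 N m. I handed the job in at 37.7 s.

- **Strokes:** I made two full strokes against a steady drag of about 0.5 N m. I then lifted off, reseated the wrench 60° on and pressed again. The same stop came up there, climbing from 1.0 to 1.7 N m within half a degree.
- **Forces:** The highest moment I read on the nut was about 1.9 N m, and contact forces stayed around 10 N.
- **Wrench and bystanders:** The wrench lies flat on the bench near its old place, clear of the rig, with its ring top at about 20 mm. In the last top view everything I could see was where it had been. The arm hid part of the screwdriver, the purple wrench and the tool box.
- **Disagreement:** The stop came about 3° later than my estimate of the rig's yaw puts 2.50 rad. With the stop repeating after the reseat, I put this down to camera error.
- **Uneven reading:** During the first nip the moment held at about 1.4 N m over several small steps, then rose after I raised the grip to 120 N. This was probably the wrench slipping slightly in the fingers.

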